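Start the board test from its push-button boxes

TASK

Start the board test by tapping the caps of three push-button boxes lightly with a fingertip, in this order: blue, then yellow, then green; push each cap down to its stop or nearly so, and it stays down by itself. Do not touch the box with the red stop button. Do not lift, shift or tip any box, leave the other things on the bench alone, and finish clear of everything.

Things in the scene. Friction and masses are not known exactly. Their poses are not given: they have to be found in the camera images.
- blue_box: loose grey push-button box with a round blue cap 28 mm across in the middle of its top. The box is 62 x 62 mm and 34 mm tall, about 0.45 kg, on four rubber feet, with a short black cable gland (12 mm long) on its +x side; a black bezel 36 mm across round the cap reaches 40 mm. Origin: centre of the underside; z up. The four boxes stand apart in a ragged row across the bench, in any colour order, each turned up to 0.35 rad.
- blue_cap_top (a point): centre of the flat top of the blue cap, 60 mm above the box's underside when the cap is fully up and 50 mm when fully down; it moves with the cap. The cap is cushioned: while pressed its top gives a further 1 mm for each 1.5 N, up to 8 mm, and springs back when let go
- blue_cap (a joint): how far the blue cap has been pushed down into its box, m: 0 fully up, 0.010 fully down against its stop. It has no return spring: about 3 N moves it and it stays where it is left. It starts at 0 to 0.002; over 0.006 counts as down.
- yellow_box: loose grey push-button box with a round yellow cap 28 mm across in the middle of its top. The box is 62 x 62 mm and 34 mm tall, about 0.45 kg, on four rubber feet, with a short black cable gland (12 mm long) on its +x side; a black bezel 36 mm across round the cap reaches 40 mm. Origin: centre of the underside; z up. The four boxes stand apart in a ragged row across the bench, in any colour order, each turned up to 0.35 rad.
- yellow_cap_top (a point): centre of the flat top of the yellow cap, 60 mm above the box's underside when the cap is fully up and 50 mm when fully down; it moves with the cap. The cap is cushioned: while pressed its top gives a further 1 mm for each 1.5 N, up to 8 mm, and springs back when let go
- yellow_cap (a joint): how far the yellow cap has been pushed down into its box, m: 0 fully up, 0.010 fully down against its stop. It has no return spring: about 3 N moves it and it stays where it is left. It starts at 0 to 0.002; over 0.006 counts as down.
- green_box: loose grey push-button box with a round green cap 28 mm across in the middle of its top. The box is 62 x 62 mm and 34 mm tall, about 0.45 kg, on four rubber feet, with a short black cable gland (12 mm long) on its +x side; a black bezel 36 mm across round the cap reaches 40 mm. Origin: centre of the underside; z up. The four boxes stand apart in a ragged row across the bench, in any colour order, each turned up to 0.35 rad.
- green_cap_top (a point): centre of the flat top of the green cap, 60 mm above the box's underside when the cap is fully up and 50 mm when fully down; it moves with the cap. The cap is cushioned: while pressed its top gives a further 1 mm for each 1.5 N, up to 8 mm, and springs back when let go
- green_cap (a joint): how far the green cap has been pushed down into its box, m: 0 fully up, 0.010 fully down against its stop. It has no return spring: about 3 N moves it and it stays where it is left. It starts at 0 to 0.002; over 0.006 counts as down.
- red_box: loose grey push-button box with a red mushroom cap 38 mm across (the stop button) in the middle of its top. The box is 62 x 62 mm and 34 mm tall, about 0.45 kg, on four rubber feet, with a short black cable gland (12 mm long) on its +x side; a black bezel 36 mm across round the cap reaches 40 mm. Origin: centre of the underside; z up. The four boxes stand apart in a ragged row across the bench, in any colour order, each turned up to 0.35 rad.
- red_cap_top (a point): centre of the flat top of the red cap, 60 mm above the box's underside when the cap is fully up and 50 mm when fully down; it moves with the cap. The cap is cushioned: while pressed its top gives a further 1 mm for each 1.5 N, up to 8 mm, and springs back when let go
- red_cap (a joint): how far the red cap has been pushed down into its box, m: 0 fully up, 0.010 fully down against its stop. It has no return spring: about 3 N moves it and it stays where it is left. It starts at 0 to 0.002 and must stay up.
- fuse_holder: bystander, loose: red plastic fuse holder lying on the bench, 13 x 36 x 12 mm; origin at the centre of its underside
- driver_red: bystander, loose: small screwdriver with a red handle lying on the bench, 150 mm long, 18 mm thick; origin at the centre of its underside
- flux_bottle: bystander, loose: small amber bottle with a white cap standing upright, 37 mm across, 92 mm tall; origin at the centre of its underside
- solder_spool: bystander, loose: blue and silver spool of solder wire, 52 x 71 x 33 mm; origin at the centre of its underside

How it is judged:
On the way, in this order (a step that is already met when the one before it is completed fails the run):
1. the blue cap is down (value of joint blue_cap above 0.006 m), for 0.1 s.
2. the yellow cap is down (value of joint yellow_cap above 0.006 m), for 0.1 s.
3. the green cap is down (value of joint green_cap above 0.006 m), for 0.1 s.
At the end, for the whole second after the job is handed in: the blue, yellow and green caps are each more than 6 mm down and the red cap is still up (less than 4 mm down); all four boxes stand flat and at rest within 20 mm of where they stood, and the bystanders within 20 mm of theirs (value of joint each of blue_cap, yellow_cap, green_cap above 0.006 m and value of joint red_cap below 0.004 m and height (world z) of each of blue_box, yellow_box, green_box, red_box below 0.004 m and angle between each of blue_box, yellow_box, green_box, red_box's own z axis and vertical below 0.05 rad and distance of each of blue_box, yellow_box, green_box, red_box, fuse_holder, driver_red, flux_bottle, solder_spool from where it was at the start of the episode below 0.02 m and linear speed of each of blue_box, yellow_box, green_box, red_box below 0.02 m/s); the robot touches nothing.
It fails at once if a cap goes down out of order (blue, then yellow, then green) ((value of joint yellow_cap above 0.003 m and value of joint blue_cap below 0.006 m) or (value of joint green_cap above 0.003 m and value of joint blue_cap below 0.006 m) or (value of joint green_cap above 0.003 m and value of joint yellow_cap below 0.006 m)).
It fails at once if the red stop button is pressed, or its box touched (value of joint red_cap above 0.004 m or contact force between any of the fingers, the arm and red_box above 0.5 N).
It fails at once if a box is pressed with more than 25 N (not lightly) (contact force between any of the fingers, the arm and blue_box above 25 N or contact force between any of the fingers, the arm and yellow_box above 25 N or contact force between any of the fingers, the arm and green_box above 25 N).
It fails at once if a push-button box is lifted by over 6 mm, tipped or shifted by over 20 mm (height (world z) of any of blue_box, yellow_box, green_box, red_box above 0.006 m or angle between any of blue_box, yellow_box, green_box, red_box's own z axis and vertical above 0.15 rad or distance of any of blue_box, yellow_box, green_box, red_box from where it was at the start of the episode above 0.02 m).
It fails at once if a bystander is moved by over 20 mm (distance of any of fuse_holder, driver_red, flux_bottle, solder_spool from where it was at the start of the episode above 0.02 m).
It also fails if it takes over 48 s, if anything falls off the work surface, if the arm or the gripper's body presses on something with over 40 N, if the wrist force passes 120 N, or if a joint passes its speed limit or range.

ROBOT

A 6-joint arm with a two-finger parallel gripper is mounted at the origin on a cart in front of the work surface, level with it; the furniture and walls round the work are solid. World frame = base frame: x ahead of the robot, y to its left, z up, the work surface at z = 0. Lengths are in m, angles in rad, forces in N, time in s.
With the tool pointing down it reaches from about 0.325 to 1 m from the base axis. Payload 5.1 kg.
Tool frame: the origin (TCP) lies midway between the tips of the shut fingers; the grasp point (between the pads) lies 19 mm behind it; z points along the fingers, y is the line along which they close (so a half turn about z gives the same grasp; the last joint's range is limited). The gripper opens to 85 mm and grips with 20 to 120 N. Pads are 22 mm wide; open, the fingers measure 114 mm over their backs; the gripper's body (76 mm by 85 mm) begins 54 mm behind the grasp point. The pads swing forward as they close: fully open they stand 13 mm farther back than shut.
Start: joints at [1.216, 0.124, 1.65, -0, 1.367, -0.083], TCP at [0.175, 0.626, 0.231] pointing down, gripper open.
Joint ranges: [-2.61, 2.61], [-1.02, 2.33], [0.03, 2.71], [-1.35, 4.49], [0.32, 2.68], [-2.91, 2.91]. Speed limits (rad/s): [2.57, 2.57, 3.14, 3.14, 3.14, 3.14].

INTERFACE

Orientations are given as a rotation vector (axis times angle).
In Python, from plant import bot, grab_frame gives the robot as it stands. The module is installed in compiled form; this text tells all that it offers.
- The arm moves only by the tool step_arm, never from a script. Its argument "increments" is a list that holds one entry, the list of rows, each a list of 5 numbers: the gripper command: -1 is shut, 1 is fully open, values between are in proportion, then the shift along the tool's x, y, z each as a share of 500 mm, from -1 to 1, then the turn about the tool's z as a share of 45 degrees, from -1 to 1. In form: [[[jaw, x, y, z, yaw], ...]]. A call has 1 to 12 rows; each row is the pose to reach, as a shift and turn from the pose commanded when the call began, along the tool's axes at that moment; what a row does not reach only later rows make up. A row lasts 1/8 s, in which the tool goes at most 62.5 mm and 10.7 degrees, less where a joint would pass 70% of its speed; a pose out of reach is approached as far as the arm can. A call with a number of a shift or a turn outside -1 to 1 is refused whole. A call with a gripper value outside its range is refused whole. The fingers move at their own pace and stop on an object; the grip force is fixed at half the most. Time passes only in rows, so rows that repeat a pose let the fingers close. It gives the time, the measured TCP pose, the force, the opening and the grip force at its end, in the units of the state.
- bot.get_state(): the state, without advancing time (a new reading comes with each control period).
- grab_frame(name): name is "side" or "top" or "wrist"; returns a dict with "frame" (400x640x3 uint8, red, green, blue), "depth" (400x640 float32, m along the optical axis (not along the pixel's ray), 0 where there is no reading), "K" (3x3 intrinsics, pixels), "origin" and "rotation" of the camera in the world. Camera axes: x right, y down, z forward; pixel columns grow to the right and rows downward; lengths in m; the calibration is good to about 2 mm. A picture is of the moment at which its call begins.
- bot.job_done(): hands the job in; it is judged then, once.
The state is a dict: "time": time; "qpos": joint angles; "qd": joint speeds; "tau": joint torques, N m; "eef_pos": TCP position; "orientation": TCP orientation; "wrist_force": force on the tool from outside, world axes, zero at the start; "wrist_torque": the same for the moment, N m; "opening": opening from 0.0 (shut) to 1.0 (fully open); "grip_force": force on a finger pad.
Only numpy, scipy, OpenCV 4.12 (cv2) and the standard library are available. Lean on these libraries where they do the work, as an engineer would, in place of code of your own. Each camera call takes 0.05 s, during which the arm holds its last target. There are 200 camera calls.

## Working session

There is one attempt and no reset: what is moved stays moved. The work goes in short steps, Python scripts to look and compute and a tool call to move; the robot and the scene stay as the last step left them, time stands still between calls to the robot, and variables do not carry over. Pictures are saved under pics/ and viewed, at most 10 in all, crops included, and the job is handed in when it is done.

Besides the shell and the picture viewer there is one more tool, called after "Emit:" as name(argument=value, ...) on one line, values as JSON. step_arm: Moves the arm, as the interface text tells. Shift numbers are shares of 500 mm and turn numbers shares of 45 degrees, none past 1 either way. Its arguments: {"type":"object","properties":{"increments":{"type":"array","items":{"type":"array","items":{"type":"array","items":{"type":"number","minimum":-1,"maximum":1}}}}},"required":["increments"]}

```bash
mkdir -p pics
python3 - <<'E'
from plant import bot, grab_frame
import cv2,numpy as np
for n in("top","side"):
    f=grab_frame(n); cv2.imwrite(f"pics/{n}0.png",f["frame"][:,:,::-1]); np.savez(f"{n}0.npz",**f); print(n,f["origin"],f["rotation"])
s=bot.get_state();print(s)
E
```

```text
top [ 0.37093104 -0.09969517  0.95130523] [-2.15528324  2.11836685 -0.15706335]
side [ 0.33112053 -0.87549436  0.44363336] [-1.98787245  0.22718324 -0.13430064]
{'time': 0.1, 'qpos': array([ 1.21645676e+00,  1.24466447e-01,  1.65151705e+00,  3.50864743e-05,
        1.36753277e+00, -8.26167950e-02]), 'qd': array([ 0.00096057, -0.00112436, -0.00454069,  0.00144572, -0.00295274,
       -0.00157321]), 'tau': array([-2.83768541e-04, -4.24928713e+01, -3.66653752e+01, -1.60094842e-04,
        3.92921007e-03,  2.71817402e-05]), 'eef_pos': array([0.17429218, 0.6256254 , 0.23017082]), 'orientation': array([-4.25459153e-01, -3.11219377e+00,  2.93765563e-03]), 'wrist_force': array([-0.21935837, -1.04332966,  0.55690728]), 'wrist_torque': array([ 0.00741027,  0.00090678, -0.0375469 ]), 'grip_force': 0.0, 'opening': 0.9987956304843791}
```

View pics/top0.png

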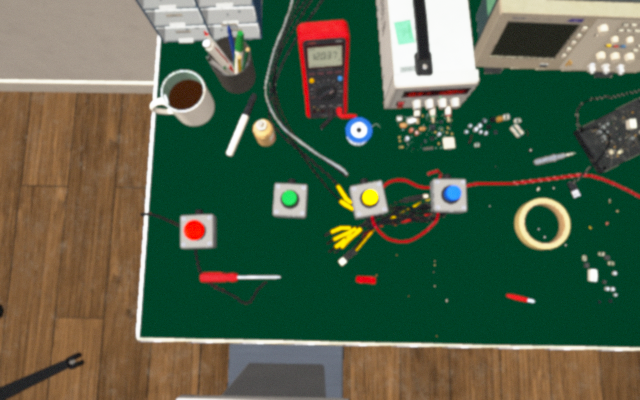

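View pics/side0.png

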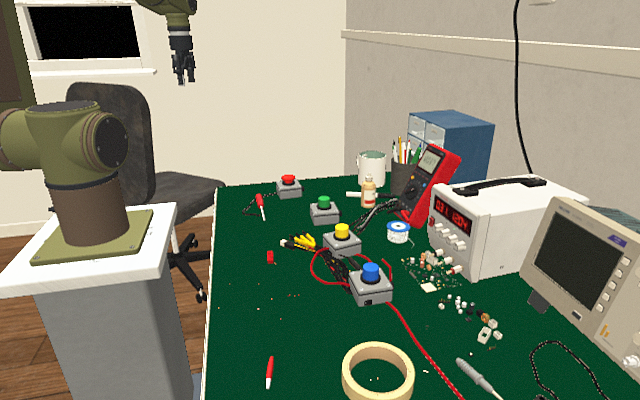

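The top view shows the row of caps: red (197,230), green (290,199), yellow (370,198) and blue (452,194). The side view agrees, with blue (371,272) nearest, then yellow (342,231), green (324,203) and red (288,179). I'll find the cap centres by casting rays onto z≈59 mm and check them across the two views.

```bash
cat > h.py <<'E'
import cv2,numpy as np
from scipy.spatial.transform import Rotation as R
HSV=dict(red=((174,150,120),(180,255,255)),green=((45,150,110),(85,255,255)),yellow=((22,150,150),(34,255,255)),blue=((100,150,130),(120,255,255)))
def rot(f):
    r=np.asarray(f["rotation"]); return R.from_rotvec(r).as_matrix() if r.size==3 else r
def ray(f,u,v):
    d=rot(f)@np.linalg.inv(f["K"])@[u,v,1]; return np.asarray(f["origin"]),d
def plane(f,u,v,z):
    o,d=ray(f,u,v); return o+d*(z-o[2])/d[2]
def blob(f,c,guess,r=22):
    h=cv2.cvtColor(f["frame"],cv2.COLOR_RGB2HSV); m=cv2.inRange(h,*HSV[c])
    if c=="red": m|=cv2.inRange(h,(0,150,120),(6,255,255))
    w=np.zeros_like(m); cv2.circle(w,guess,r,255,-1); m&=w
    n,l,s,cen=cv2.connectedComponentsWithStats(m); k=1+np.argmax(s[1:,4])
    return cen[k],s[k]
E
python3 - <<'E'
from h import *
t=dict(np.load("top0.npz"));s=dict(np.load("side0.npz"))
G=dict(red=((197,230),(288,179)),green=((290,199),(324,203)),yellow=((370,198),(342,231)),blue=((452,194),(371,272)))
for c,(a,b) in G.items():
    ca,sa=blob(t,c,a);cb,sb=blob(s,c,b)
    print(c,ca.round(1),sa,cb.round(1),sb)
    o1,d1=ray(t,*ca);o2,d2=ray(s,*cb)
    x=np.linalg.lstsq(np.c_[d1,-d2],o2-o1,rcond=None)[0]; p=o1+d1*x[0];q=o2+d2*x[1]
    tu=[(sb[0]+sb[2]/2-.5),sb[1]]
    print("  top z.06",plane(t,*ca,.060).round(4),"tri",((p+q)/2).round(4),"gap",np.linalg.norm(p-q).round(4),"topdepth z",(o1+d1*t["depth"][int(ca[1]),int(ca[0])]).round(4), "desk",(lambda u,v:(ray(t,u,v)[0]+ray(t,u,v)[1]*t["depth"][v,u])[2].round(4))(300,300))
E
```

```text
red [194.  229.8] [184 220  21  20 317] [287.9 178.3] [282 175  13   9  86]
  top z.06 [0.4524 0.1278 0.06  ] tri [0.4535 0.1302 0.0506] gap 0.0006 topdepth z [0.4528 0.1291 0.0548] desk 0.0031
green [289.1 198. ] [282 191  15  15 180] [323.7 200.8] [318 195  12  13 122]
  top z.06 [ 0.5133 -0.0423  0.06  ] tri [ 0.5152 -0.042   0.0525] gap 0.0014 topdepth z [ 0.5132 -0.0424  0.0603] desk 0.0031
yellow [369.4 197.4] [362 190  16  16 211] [341.3 230.1] [335 223  14  15 179]
  top z.06 [ 0.5168 -0.1886  0.06  ] tri [ 0.5189 -0.1896  0.0512] gap 0.0014 topdepth z [ 0.5163 -0.1883  0.0628] desk 0.0031
blue [451.6 193.1] [444 186  17  16 208] [370.3 271.2] [363 262  16  19 261]
  top z.06 [ 0.5272 -0.3381  0.06  ] tri [ 0.5299 -0.341   0.0502] gap 0.0018 topdepth z [ 0.5272 -0.3381  0.0602] desk 0.0031
```

```bash
cat > go.py <<'E'
import sys
from h import *
from plant import bot
s=bot.get_state(); M=R.from_rotvec(s["orientation"]).as_matrix()
print(s["time"],s["eef_pos"].round(4),"q",s["qpos"].round(2),"F",s["wrist_force"].round(1),s["opening"]); print(M.round(3).tolist())
for a in sys.argv[1:]:
    t=np.array(eval(a)); print(a,"rows share",(M.T@(t-s["eef_pos"])/.5).round(4))
E
python3 go.py "[.45,.22,.2]" "[.527,-.339,.12]"
```

```text
0.1 [0.1743 0.6256 0.2302] q [ 1.22  0.12  1.65  0.    1.37 -0.08] F [-0.2 -1.   0.6] 0.9987956304843791
[[-0.963, 0.268, -0.001], [0.268, 0.963, -0.002], [0.0, -0.002, -1.0]]
[.45,.22,.2] rows share [-0.7489 -0.6334  0.0614]
[.527,-.339,.12] rows share [-1.1974 -1.6687  0.2233]
```

Emit:
step_arm(increments=[[[-1, -0.75, -0.63, 0.06, 0], [-1, -0.75, -0.63, 0.06, 0], [-1, -0.75, -0.63, 0.06, 0], [-1, -0.75, -0.63, 0.06, 0], [-1, -0.75, -0.63, 0.06, 0], [-1, -0.75, -0.63, 0.06, 0], [-1, -0.75, -0.63, 0.06, 0], [-1, -0.75, -0.63, 0.06, 0], [-1, -0.75, -0.63, 0.06, 0], [-1, -0.75, -0.63, 0.06, 0]]])

```text
time: 1.35
eef_pos: [0.4508, 0.2221, 0.2009]
orientation: [-0.426, -3.112, -0.0]
wrist_force: [-0.2, 0.2, 0.3]
opening: 0.003
grip_force: 0.0
```

```bash
python3 go.py "[.527,-.27,.2]" "[.527,-.339,.12]"
```

```text
1.35 [0.4508 0.2221 0.2009] q [ 0.35 -0.19  2.01  0.    1.32 -0.95] F [-0.2  0.2  0.3] 0.002691114074589637
[[-0.963, 0.269, -0.001], [0.269, 0.963, 0.0], [0.001, -0.0, -1.0]]
[.527,-.27,.2] rows share [-0.4115 -0.907   0.0016]
[.527,-.339,.12] rows share [-0.4487 -1.0399  0.1615]
```

Emit:
step_arm(increments=[[[-1, -0.41, -0.9, 0.0, 0], [-1, -0.41, -0.9, 0.0, 0], [-1, -0.41, -0.9, 0.0, 0], [-1, -0.41, -0.9, 0.0, 0], [-1, -0.41, -0.9, 0.0, 0], [-1, -0.41, -0.9, 0.0, 0], [-1, -0.41, -0.9, 0.0, 0], [-1, -0.41, -0.9, 0.0, 0], [-1, -0.41, -0.9, 0.0, 0], [-1, -0.41, -0.9, 0.0, 0]]])

```text
time: 2.6
eef_pos: [0.5283, -0.265, 0.201]
orientation: [-0.423, -3.112, -0.001]
wrist_force: [0.0, -0.0, -0.2]
opening: -0.003
grip_force: 0.0
```

```bash
python3 - <<'E'
from plant import grab_frame
import cv2,numpy as np
f=grab_frame("wrist"); cv2.imwrite("pics/w0.png",f["frame"][:,:,::-1]); np.savez("w0.npz",**f); print(f["origin"])
E
python3 go.py "[.528,-.339,.1]"
```

```text
[ 0.4648293  -0.24767514  0.34338294]
2.65 [ 0.5282 -0.2646  0.201 ] q [-0.56  0.02  1.82  0.    1.31 -1.86] F [0.  0.5 0.3] -0.0034598412119514086
[[-0.964, 0.266, -0.0], [0.266, 0.964, 0.001], [0.001, 0.001, -1.0]]
[.528,-.339,.1] rows share [-0.0394 -0.1437  0.202 ]
```

View pics/w0.png

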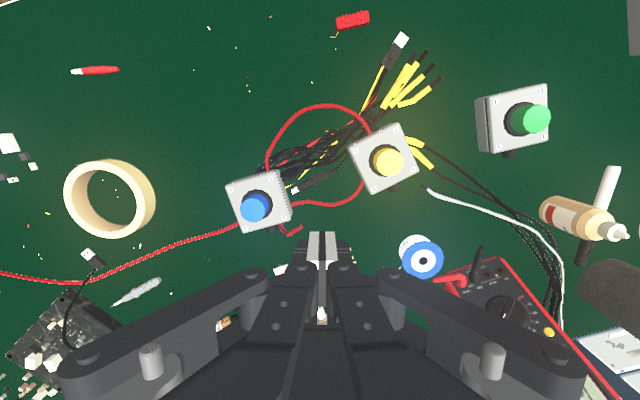

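The wrist view shows the shut fingertips at (322,240), the blue cap at (255,207), yellow at (388,162) and green at (537,118). I'll use it to cross-check the cap positions.

Run:
```python
from h import *
f=dict(np.load("w0.npz"));t=dict(np.load("top0.npz"))
for c,g,a in(("blue",(253,208),(452,194)),("yellow",(388,162),(370,198)),("green",(533,118),(290,199))):
    b,s=blob(f,c,g,30);ca,_=blob(t,c,a); o1,d1=ray(t,*ca);o2,d2=ray(f,*b)
    x=np.linalg.lstsq(np.c_[d1,-d2],o2-o1,rcond=None)[0]; p=o1+d1*x[0];q=o2+d2*x[1]
    print(c,b.round(1),s,plane(f,*b,.057).round(4),"tri",p.round(4),q.round(4))
```

```text
blue [259.1 200.8] [242 194  26  24 151] [ 0.5228 -0.3334  0.057 ] tri [ 0.5587 -0.3861 -0.1195] [ 0.5586 -0.3863 -0.1195]
yellow [378.1 154.7] [374 149  13  14  50] [ 0.5092 -0.2005  0.057 ] tri [ 0.5241 -0.1931  0.0151] [ 0.5159 -0.1934  0.0137]Traceback (most recent call last):
  File "<stdin>", line 4, in <module>
  File "h.py", line 14, in blob
    n,l,s,cen=cv2.connectedComponentsWithStats(m); k=1+np.argmax(s[1:,4])
                                                       ~~~~~~~~~^^^^^^^^^
    return _wrapfunc(a, 'argmax', axis=axis, out=out, **kwds)
    return bound(*args, **kwds)
ValueError: attempt to get argmax of an empty sequence
```

The colour masks miss part of the caps because the wrist view is brighter, so I'll use the cap-face pixels read from the picture.

Run:
```python
from h import *
f=dict(np.load("w0.npz"))
h=cv2.cvtColor(f["frame"],cv2.COLOR_RGB2HSV)
for c,g,lo,hi in(("blue",(253,208),(95,100,90),(125,255,255)),("yellow",(388,160),(20,60,120),(36,255,255)),("green",(533,118),(50,60,150),(85,255,255))):
    m=cv2.inRange(h,lo,hi);w=np.zeros_like(m);cv2.circle(w,g,26,255,-1);m&=w
    n,l,s,cen=cv2.connectedComponentsWithStats(m);k=1+np.argmax(s[1:,4])
    print(c,s[k],cen[k].round(1),plane(f,*cen[k],.055).round(4),plane(f,*cen[k],.06).round(4))
```

```text
blue [240 193  29  29 629] [254.1 207.3] [ 0.5288 -0.3415  0.055 ] [ 0.5277 -0.3399  0.06  ]
yellow [373 147  30  30 671] [387.3 161.3] [ 0.5186 -0.1925  0.055 ] [ 0.5177 -0.1935  0.06  ]
green [523 104  28  29 628] [536.3 118.3] [ 0.5166 -0.0409  0.055 ] [ 0.5157 -0.0445  0.06  ]
```

Emit:
step_arm(increments=[[[-1, -0.04, -0.145, 0, 0], [-1, -0.04, -0.145, 0.05, 0], [-1, -0.04, -0.145, 0.15, 0], [-1, -0.04, -0.145, 0.22, 0], [-1, -0.04, -0.145, 0.25, 0], [-1, -0.04, -0.145, 0.25, 0], [-1, -0.04, -0.145, 0.25, 0]]])

```text
time: 3.52
eef_pos: [0.529, -0.3421, 0.0786]
orientation: [0.424, 3.11, -0.003]
wrist_force: [-0.2, 0.0, -0.1]
opening: 0.006
grip_force: 0.0
```

Emit:
step_arm(increments=[[[-1, 0, 0, 0.012, 0], [-1, 0, 0, 0.024, 0], [-1, 0, 0, 0.034, 0], [-1, 0, 0, 0.044, 0], [-1, 0, 0, 0.052, 0], [-1, 0, 0, 0.052, 0], [-1, 0, 0, 0.052, 0]]])

```text
time: 4.4
eef_pos: [0.5276, -0.3417, 0.0504]
orientation: [-0.426, -3.112, 0.0]
wrist_force: [-0.0, 0.7, 1.7]
opening: 0.001
grip_force: 0.8
```

Emit:
step_arm(increments=[[[-1, 0, 0, 0.004, 0], [-1, 0, 0, 0.008, 0], [-1, 0, 0, 0.01, 0], [-1, 0, 0, 0.01, 0], [-1, 0, 0, 0.01, 0]]])

```text
time: 5.03
eef_pos: [0.5278, -0.3418, 0.046]
orientation: [0.425, 3.113, -0.0]
wrist_force: [-2.6, 1.2, 6.8]
opening: 0.0
grip_force: 3.0
```

Blue is on its stop at 6.8 N, so I'll lift and go to yellow.

Emit:
step_arm(increments=[[[-1, 0, 0, -0.04, 0], [-1, 0, 0, -0.11, 0], [-1, 0, 0, -0.11, 0], [-1, 0.1, 0.286, -0.11, 0], [-1, 0.1, 0.286, -0.11, 0], [-1, 0.1, 0.286, -0.11, 0], [-1, 0.1, 0.286, -0.11, 0], [-1, 0.1, 0.286, -0.06, 0], [-1, 0.1, 0.286, -0.06, 0], [-1, 0.1, 0.286, -0.06, 0]]])

```text
time: 6.28
eef_pos: [0.518, -0.1914, 0.0756]
orientation: [0.427, 3.112, -0.0]
wrist_force: [0.1, -0.6, 0.4]
opening: -0.002
grip_force: 0.0
```

```bash
python3 - <<'E'
from plant import grab_frame
import cv2
f=grab_frame("side"); cv2.imwrite("pics/s1.png",cv2.resize(f["frame"][170:320,230:430,::-1],None,fx=4,fy=4));
E
python3 go.py "[.517,-.191,.075]"
```

```text
6.325 [ 0.5184 -0.1914  0.076 ] q [-0.45  0.06  2.   -0.    1.08 -1.75] F [ 0.3 -0.2  0.2] -0.003166105651938331
[[-0.963, 0.269, 0.001], [0.269, 0.963, -0.001], [-0.001, -0.0, -1.0]]
[.517,-.191,.075] rows share [0.0029 0.0001 0.0021]
```

View pics/s1.png

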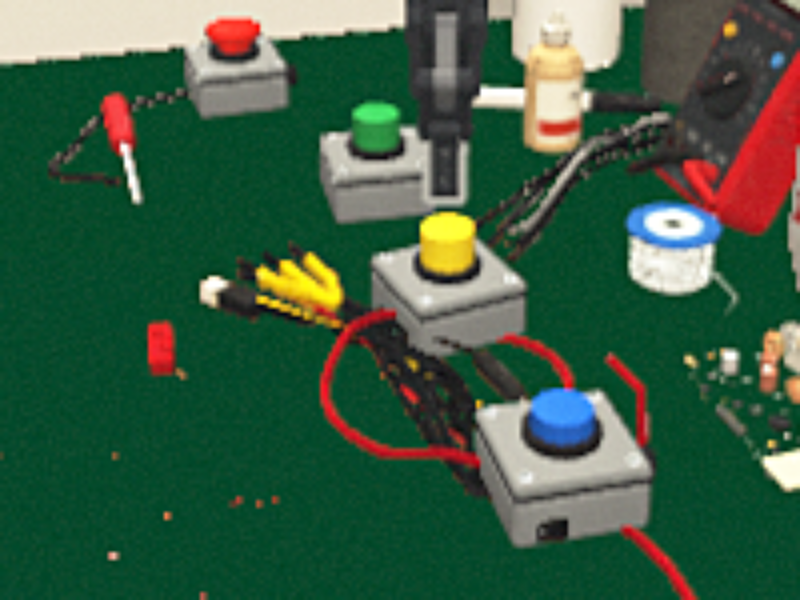

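The blue cap at crop (562,417) is clearly down and its box hasn't moved. The fingertip hangs centred over the yellow cap at (447,243).

Emit:
step_arm(increments=[[[-1, 0, 0, 0.012, 0], [-1, 0, 0, 0.024, 0], [-1, 0, 0, 0.034, 0], [-1, 0, 0, 0.044, 0], [-1, 0, 0, 0.052, 0], [-1, 0, 0, 0.058, 0], [-1, 0, 0, 0.06, 0], [-1, 0, 0, 0.06, 0], [-1, 0, 0, 0.06, 0]]])

```text
time: 7.45
eef_pos: [0.5179, -0.1906, 0.0459]
orientation: [-0.425, -3.112, 0.0]
wrist_force: [-2.4, 0.5, 5.5]
opening: 0.0
grip_force: 3.0
```

Emit:
step_arm(increments=[[[-1, 0, 0, -0.04, 0], [-1, 0, 0, -0.11, 0], [-1, 0, 0, -0.11, 0], [-1, 0.084, 0.284, -0.11, 0], [-1, 0.084, 0.284, -0.11, 0], [-1, 0.084, 0.284, -0.11, 0], [-1, 0.084, 0.284, -0.11, 0], [-1, 0.084, 0.284, -0.06, 0], [-1, 0.084, 0.284, -0.06, 0], [-1, 0.084, 0.284, -0.06, 0]]])

```text
time: 8.7
eef_pos: [0.5157, -0.0433, 0.0756]
orientation: [0.427, 3.112, -0.0]
wrist_force: [0.3, 0.6, 0.3]
opening: -0.003
grip_force: 0.0
```

```bash
python3 - <<'E'
from plant import grab_frame
import cv2
f=grab_frame("side"); cv2.imwrite("pics/s2.png",cv2.resize(f["frame"][170:320,230:430,::-1],None,fx=4,fy=4));
E
python3 go.py "[.515,-.043,.075]"
```

```text
8.75 [ 0.5161 -0.0432  0.0761] q [-0.19 -0.02  2.07 -0.    1.08 -1.49] F [ 0.8 -0.3  0.4] 0.0007311621603440109
[[-0.963, 0.269, 0.001], [0.269, 0.963, -0.0], [-0.001, 0.0, -1.0]]
[.515,-.043,.075] rows share [ 0.0022 -0.0002  0.0021]
```

View pics/s2.png

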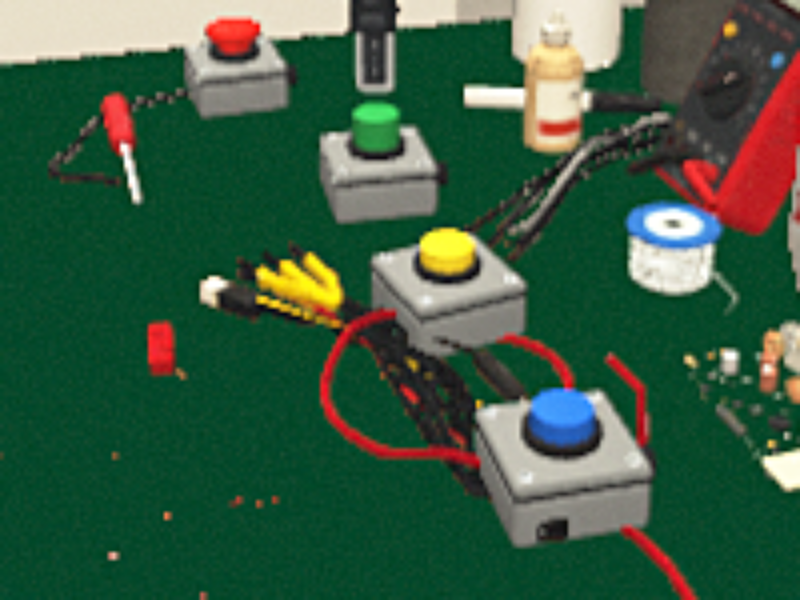

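Yellow (447,252) is down as well, and the tip is over green (376,125).

Emit:
step_arm(increments=[[[-1, 0, 0, 0.012, 0], [-1, 0, 0, 0.024, 0], [-1, 0, 0, 0.034, 0], [-1, 0, 0, 0.044, 0], [-1, 0, 0, 0.052, 0], [-1, 0, 0, 0.058, 0], [-1, 0, 0, 0.06, 0], [-1, 0, 0, 0.06, 0], [-1, 0, 0, 0.06, 0]]])

```text
time: 9.88
eef_pos: [0.5156, -0.0425, 0.0458]
orientation: [-0.425, -3.112, 0.0]
wrist_force: [-3.3, -0.4, 5.2]
opening: 0.005
grip_force: 3.0
```

Emit:
step_arm(increments=[[[-1, 0, 0, -0.04, 0], [-1, 0, 0, -0.12, 0], [-1, 0, 0, -0.24, 0], [-1, 0, 0, -0.3, 0], [-1, 0, 0, -0.3, 0], [-1, 0, 0, -0.3, 0], [-1, 0, 0, -0.3, 0]]])

```text
time: 10.75
eef_pos: [0.5144, -0.0423, 0.1929]
orientation: [-0.425, -3.109, -0.0]
wrist_force: [-0.6, -0.8, 0.0]
opening: 0.002
grip_force: 0.0
```

Run:
```python
from plant import grab_frame
import cv2
f=grab_frame("side"); cv2.imwrite("pics/s3.png",cv2.resize(f["frame"][170:320,230:430,::-1],None,fx=4,fy=4));
```

```text
(no output)
```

View pics/s3.png

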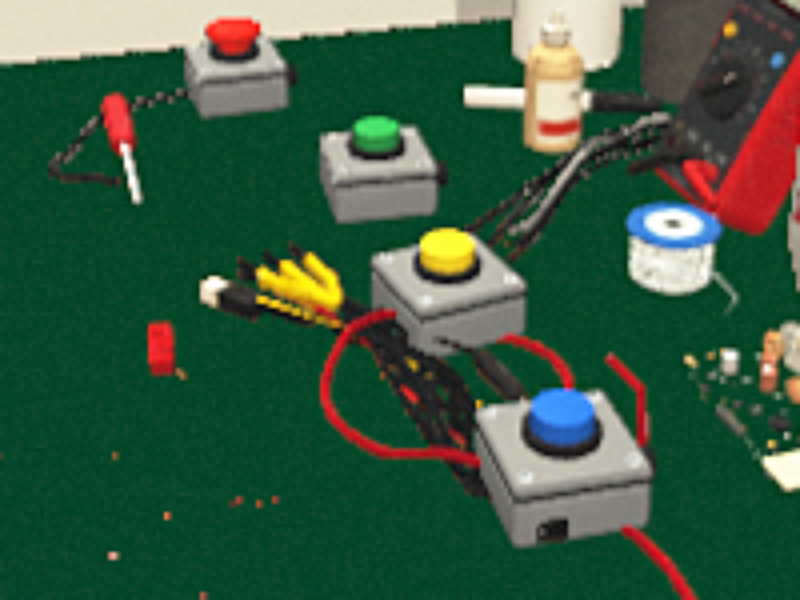

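Blue (562,417), yellow (447,252) and green (376,134) are all down, the red cap (233,35) is still up, nothing has moved and the arm is clear.

```bash
python3 -c "
from plant import bot
print(bot.job_done())"
```

```text
the job is handed in; nothing more can be done
None
```

I tapped the blue, yellow and green caps down in that order at about 5–7 N each, left the red box untouched, finished with the arm clear, and handed the job in; no verdict came back.

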